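# Sweep dropped tube stoppers into the bench tray

### The job

Using the closed fingers like a brush, sweep the three loose red tube stoppers along the worktop, up the sloping lip and onto the flat floor of the blue open-fronted tray. Push them steadily without flicking, and do not pinch, press hard on or lift any of them. Leave the specimen cup, the timer and the bottle where they stand, then take the hand clear.

Things in the scene. Friction and masses are not known exactly. Their poses are not given: they have to be found in the camera images.
- tray: blue dustpan-like tray, fixed. Origin on the worktop under the centre of its flat floor; open mouth to its +y, x across. Floor 170 mm (x -85 to 85) by 110 mm (y -55 to 55), 2 mm thick; a lip slopes from y = 55 down to the worktop at y = 90. Back wall (inner face y = -55) and side walls (inner faces x = -85, 85, as far as y = 75) are 4 mm thick, 31 mm high; a tab sticks out 22 mm behind
- stopper_1: red ribbed tube stopper, loose, light, at first standing upright on the worktop: 16 mm across, 22 mm tall, origin at the centre of the underside of its wider ribbed end, z up its axis (the centre is 11 mm along z). It may tip over and roll when pushed fast, and its narrow end (about 10 mm) then slips under fingertips held more than about 6 mm above the worktop
- stopper_2: red ribbed tube stopper, loose, light, at first standing upright on the worktop: 16 mm across, 22 mm tall, origin at the centre of the underside of its wider ribbed end, z up its axis (the centre is 11 mm along z). It may tip over and roll when pushed fast, and its narrow end (about 10 mm) then slips under fingertips held more than about 6 mm above the worktop
- stopper_3: red ribbed tube stopper, loose, light, at first standing upright on the worktop: 16 mm across, 22 mm tall, origin at the centre of the underside of its wider ribbed end, z up its axis (the centre is 11 mm along z). It may tip over and roll when pushed fast, and its narrow end (about 10 mm) then slips under fingertips held more than about 6 mm above the worktop
- specimen_cup: specimen cup with a red lid, loose bystander: 48 mm across, 50 mm tall, origin at the centre of its underside; stands among the stoppers
- timer: white lab timer lying flat, loose bystander: 58 x 72 mm (x, y), 18 mm high, origin at the centre of its underside
- bottle: white reagent bottle with a red cap, loose bystander: 48 mm across, 105 mm tall, origin at the centre of its underside

How it is judged:
By the outcome, as a careful person would: the job done as asked, in the order asked, and still so for the second after the job is handed in, with the robot touching nothing.
It also fails if it takes over 67 s, if anything falls off the work surface, if the arm or the gripper's body presses on something with over 40 N, if the wrist force passes 120 N, or if a joint passes its speed limit or range.

### The arm

A 6-joint arm with a two-finger parallel gripper is mounted at the origin on a cart in front of the work surface, level with it; the furniture and walls round the work are solid. World frame = base frame: x ahead of the robot, y to its left, z up, the work surface at z = 0. Lengths are in m, angles in rad, forces in N, time in s.
With the tool pointing down it reaches from about 0.3 to 0.775 m from the base axis. Payload 14.6 kg.
Tool frame: the origin (TCP) lies midway between the tips of the shut fingers; the grasp point (between the pads) lies 19 mm behind it (ctrl.pinch_z is the distance from the TCP to the grasp point, in m); z points along the fingers, y is the line along which they close (so a half turn about z gives the same grasp; the last joint's range is limited). The gripper opens to 94 mm and grips with 3 to 60 N. Pads are 16 mm wide; open, the fingers measure 119 mm over their backs; the gripper's body (75 mm by 177 mm) begins 78 mm behind the grasp point.
Start: joints at [-1.329, 0.3, 1.521, -0, 1.321, -0.067], TCP at [0.167, -0.524, 0.205] pointing down, gripper open.
Joint ranges: [-3.03, 3.03], [-0.79, 2.21], [0.23, 2.52], [-1.04, 4.18], [0, 3.07], [-2.55, 2.55]. Speed limits (rad/s): [2.22, 2.22, 2.57, 3.14, 3.14, 3.14].

### API

Orientations are given as [roll, pitch, yaw] about the fixed x, y, z axes, in that order (R = Rz(yaw) Ry(pitch) Rx(roll)).
In Python, from station import ctrl gives the robot as it stands.
- The arm moves only by the tool jog_arm, never from a script. Its argument "motion" is a list of rows, each a list of 7 numbers: the shift along the tool's x, y, z in m, then the turn, a rotation vector about the tool's x, y, z in rad, then the opening, from -1 (shut) to 1 (fully open). In form: [[tx, ty, tz, rx, ry, rz, gripper], ...]. A call has 1 to 5 rows; each row shifts and turns the commanded pose from where the row before left it, along the tool's axes as they then stand; what a row does not reach is not made up. A row lasts 1/10 s, in which the tool goes at most 50 mm and 8.59 degrees, less where a joint would pass 70% of its speed; a pose out of reach is approached as far as the arm can. A call is refused whole if a number of a shift passes 0.05 or a number of a turn 0.15, either way. A call with a gripper value outside its range is refused whole. The fingers move at their own pace and stop on an object; "squeeze" is the grip in N (left out, the last holds). Time passes only in rows, so rows that do not move let the fingers close. It gives the time, the measured TCP pose, the force, the opening and the grip force at its end, in the units of the state.
- ctrl.get_obs(): the state, without advancing time (a new reading comes with each control period).
- ctrl.camera(name): name is "scene" or "top" or "wrist"; returns the picture (420x560x3 uint8, red, green, blue); there is no depth.
- ctrl.camera_model(name): a dict with "intrinsics" (3x3 intrinsics, pixels), "rvec" (rotation vector, rad) and "tvec" (3), from world to camera coordinates, as OpenCV has them. Camera axes: x right, y down, z forward; pixel columns grow to the right and rows downward; lengths in m; the calibration is good to about 2 mm. A picture is of the moment at which its call begins: read the wrist's pose just before it. camera_model takes no time and is no camera call; for the wrist camera it gives the pose at the moment of the call.
- ctrl.hand_in(): hands the job in; it is judged then, once.
The state is a dict: "time_s": time; "qpos": joint angles; "joint_vel": joint speeds; "tau": joint torques, N m; "ee_pos": TCP position; "eef_rot": TCP orientation; "force": force on the tool from outside, world axes, zero at the start; "moment": the same for the moment, N m; "grip_width": finger opening in m; "grip_force": force on a finger pad.
Only numpy, scipy, OpenCV 4.12 (cv2) and the standard library are available. Lean on these libraries where they do the work, as an engineer would, in place of code of your own. Each camera call takes 0.05 s, during which the arm holds its last target. There are 200 camera calls.

## Working session

There is one attempt and no reset: what is moved stays moved. The work goes in short steps, Python scripts to look and compute and a tool call to move; the robot and the scene stay as the last step left them, time stands still between calls to the robot, and variables do not carry over. Pictures are saved under pics/ and viewed, at most 10 in all, crops included, and the job is handed in when it is done.

Besides the shell and the picture viewer there is one more tool, called after ">>>" by a JSON object that holds its "name" and its "arguments". jog_arm: Moves the arm, as the interface text tells. Its arguments: {"type":"object","properties":{"motion":{"type":"array"},"squeeze":{"type":"number"}},"required":["motion"]}

```bash
mkdir -p pics; ls
cat > h.py <<'E'
import numpy as np, cv2
from station import ctrl
def snap(n,f):
    im=ctrl.camera(n); cv2.imwrite('pics/'+f,cv2.cvtColor(im,cv2.COLOR_RGB2BGR)); return im
def ray(n,px,z=0.,m=None):
    m=m or ctrl.camera_model(n)
    K=np.array(m['intrinsics']);R=cv2.Rodrigues(np.array(m['rvec'],float))[0];t=np.array(m['tvec'],float).ravel()
    c=-R.T@t; p=np.array(px,float).reshape(-1,2)
    d=(R.T@np.linalg.inv(K)@np.c_[p,np.ones(len(p))].T).T
    return c+d*((z-c[2])/d[:,2])[:,None]
E
python3 - <<'E'
from h import *
snap('top','top0.png'); snap('scene','scene0.png')
o=ctrl.get_obs(); print(o); print(ray('top',[[0,0],[560,0],[560,420],[0,420]]))
m=ctrl.camera_model('top');R=cv2.Rodrigues(np.array(m['rvec'],float))[0];print(-R.T@np.array(m['tvec']).ravel())
E
```

```text
pics
{'time_s': 0.1, 'qpos': array([-1.32858085e+00,  3.00425033e-01,  1.52153659e+00,  1.03880558e-05,
        1.32071465e+00, -6.66115757e-02]), 'joint_vel': array([ 0.00087379, -0.00221477, -0.00193792, -0.00127621,  0.00082746,
       -0.00011079]), 'tau': array([ 1.09152374e-03, -5.32644045e+01, -3.53284514e+01,  7.09357182e-02,
        2.34783848e-02, -8.21177673e-05]), 'ee_pos': array([ 0.16710202, -0.5237411 ,  0.20493043]), 'eef_rot': array([-3.14051211e+00, -8.21675701e-05,  3.08824436e-01]), 'force': array([-0.24337806, -0.38464097,  0.17076996]), 'moment': array([0.0306804 , 0.02206851, 0.04152176]), 'grip_force': 0.0, 'grip_width': 0.09386717103864169}
[[ 1.10793311  0.84801611  0.        ]
 [ 1.0931416  -0.74295036  0.        ]
 [-0.04152236 -0.65051657  0.        ]
 [-0.03765118  0.76861934  0.        ]]
[0.29664456 0.0590059  1.420996  ]
```

View pics/top0.png

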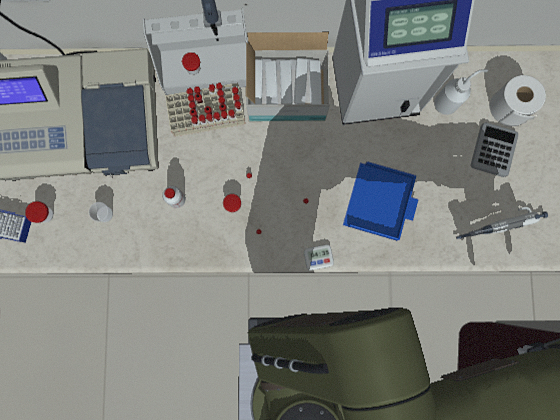

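View pics/scene0.png

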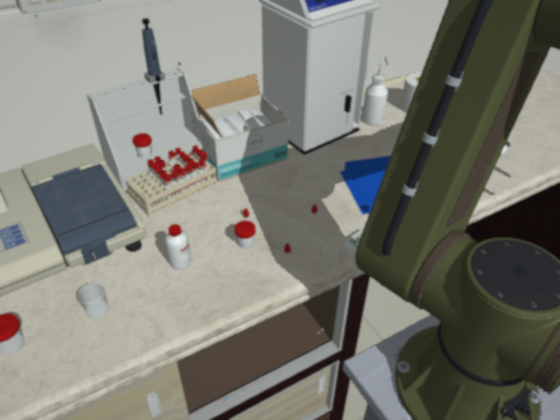

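The top view shows the stoppers at about (249,173), (306,201) and (259,232), the cup at (232,203), the timer at (320,257), the bottle at (173,197) and the tray around (380,200) with its mouth to the left. Next I'll enlarge this area.

Run:
```python
from h import *
im=cv2.imread('pics/top0.png')[150:275,220:425]
cv2.imwrite('pics/c0.png',cv2.resize(im,None,fx=3.9,fy=3.9,interpolation=cv2.INTER_CUBIC))
```

```text
(no output)
```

View pics/c0.png

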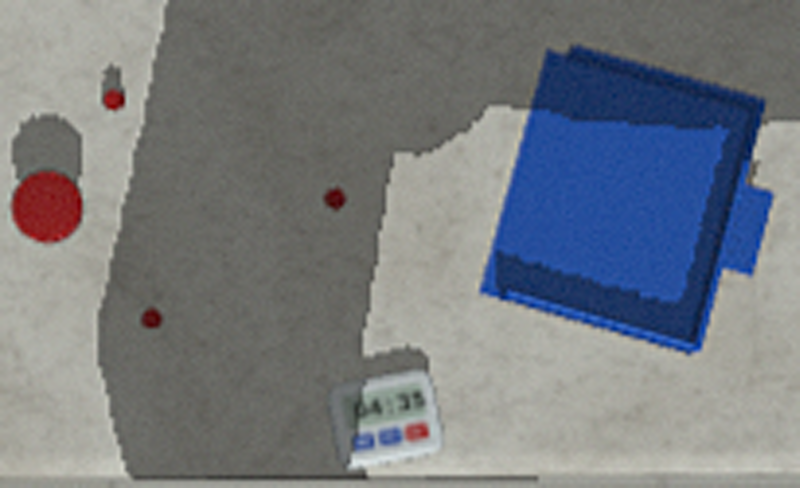

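Crop positions: stoppers at (114,99), (335,199) and (152,318). The cup lid is at (47,207), the mouth's edge runs (547,50) to (482,292), the rear top corners are (764,100) and (697,352), and the timer centre is (388,420).

Run:
```python
from h import *
f=lambda l,z: ray('top',(np.array(l,float)+.5)/3.9+[220,150]-.5,z).round(4)
S=f([[114,99],[335,199],[152,318]],.015);print('S',S)
print('cup',f([[47,207]],.05)); M=f([[547,50],[482,292]],0);print('mouth',M)
B=f([[764,100],[697,352]],.031);print('back',B);print('timer',f([[388,420],[330,382],[432,370],[442,448],[347,470]],.018))
print('bottle',ray('top',[[173,195]],.1))
m=M.mean(0);b=B.mean(0);d=(m-b)[:2];print(m,b,np.linalg.norm(d),np.degrees(np.arctan2(d[1],d[0])),np.linalg.norm(M[0]-M[1]))
e=(M[0]-M[1]);print(np.degrees(np.arctan2(e[1],e[0])))
```

```text
S [[ 0.5909  0.1356  0.015 ]
 [ 0.5205 -0.0152  0.015 ]
 [ 0.4397  0.1096  0.015 ]]
cup [[0.5106 0.1781 0.05  ]]
mouth [[ 0.6268 -0.1646  0.    ]
 [ 0.4579 -0.1155  0.    ]]
back [[ 0.584  -0.3055  0.031 ]
 [ 0.4134 -0.2537  0.031 ]]
timer [[ 0.37   -0.0485  0.018 ]
 [ 0.3957 -0.01    0.018 ]
 [ 0.4033 -0.0786  0.018 ]
 [ 0.3512 -0.0842  0.018 ]
 [ 0.3369 -0.0206  0.018 ]]
bottle [[0.52324691 0.32092066 0.1       ]]
[ 0.54235 -0.14005  0.     ] [ 0.4987 -0.2796  0.031 ] 0.14621738952669067 72.6307809548892 0.1758920691788007
-16.20938864356515
```

>>> {"name": "jog_arm", "arguments": {"motion": [[0,0,0,0,0,-0.149,-1],[0,0,0,0,0,-0.149,-1],[0,0,0,0,0,-0.149,-1],[0,0,0,0,0,-0.149,-1]], "squeeze": 5}}

```text
time_s: 0.5
ee_pos: [0.1671, -0.5238, 0.2051]
eef_rot: [-3.141, -0.0, 0.911]
force: [-0.4, -0.8, 0.4]
grip_width: 0.0647
grip_force: 0.0
```

>>> {"name": "jog_arm", "arguments": {"motion": [[0,0,0,0,0,-0.149,-1],[0,0,0,0,0,-0.149,-1],[0,0,0,0,0,-0.149,-1],[0,0,0,0,0,-0.149,-1]]}}

```text
time_s: 0.9
ee_pos: [0.1671, -0.5238, 0.2051]
eef_rot: [-3.141, -0.001, 1.507]
force: [-0.2, 0.2, 0.1]
grip_width: 0.0333
grip_force: 0.0
```

```bash
cat >> h.py <<'E'
from scipy.spatial.transform import Rotation as Rn
O=np.array([.517,-.225]);A=np.radians(73.3);U=np.array([np.cos(A),np.sin(A)]);X=np.array([U[1],-U[0]])
def w(x,y): return O+x*X+y*U
def tr(p): d=np.array(p)[:2]-O; return np.array([d@X,d@U])
def togo(x,y,z,ang=None):
    """tray-frame target (m), push angle from tray -y toward +x (deg); prints tool-frame shift, turn"""
    o=ctrl.get_obs();R=Rn.from_euler('xyz',o['eef_rot']);p=np.r_[w(x,y),z]-o['ee_pos']
    T=R if ang is None else Rn.from_euler('xyz',[np.pi,0,A+np.radians(ang)])
    print('t',o['time_s'],'tray',tr(o['ee_pos']).round(4),o['ee_pos'].round(4),'rot',o['eef_rot'].round(3))
    print('shift now',R.inv().apply(p).round(4),'turn',(R.inv()*T).as_rotvec().round(3),'shift after turn',T.inv().apply(p).round(4),'grip',o['grip_width'])
E
python3 - <<'E'
from h import *
togo(-.0646,.236,.15,12.5)
E
```

```text
t 0.9 tray [-0.2493 -0.3868] [ 0.1671 -0.5238  0.2051] rot [-3.141e+00 -1.000e-03  1.507e+00]
shift now [0.565  0.3204 0.0554] turn [-0.    -0.001  0.009] shift after turn [0.568  0.3151 0.0551] grip 0.03326800116959107
```

>>> {"name": "jog_arm", "arguments": {"motion": [[0.038,0.021,0,0,0,0.009,-1],[0.038,0.021,0,0,0,0,-1],[0.038,0.021,0,0,0,0,-1],[0.038,0.021,0,0,0,0,-1],[0.038,0.021,0,0,0,0,-1]]}}

```text
time_s: 1.4
ee_pos: [0.287, -0.341, 0.2053]
eef_rot: [-3.141, -0.0, 1.491]
force: [0.4, -0.2, -0.2]
grip_width: 0.0005
grip_force: 0.0
```

>>> {"name": "jog_arm", "arguments": {"motion": [[0.038,0.021,0,0,0,0,-1],[0.038,0.021,0,0,0,0,-1],[0.038,0.021,0,0,0,0,-1],[0.038,0.021,0,0,0,0,-1],[0.038,0.021,0,0,0,0,-1]]}}

```text
time_s: 1.9
ee_pos: [0.4067, -0.1598, 0.2054]
eef_rot: [-3.142, -0.0, 1.492]
force: [0.7, -0.8, 0.3]
grip_width: 0.0005
grip_force: 0.0
```

>>> {"name": "jog_arm", "arguments": {"motion": [[0.038,0.021,0,0,0,0,-1],[0.038,0.021,0,0,0,0,-1],[0.038,0.021,0,0,0,0,-1],[0.038,0.021,0,0,0,0,-1],[0.038,0.021,0,0,0,0,-1]]}}

```text
time_s: 2.4
ee_pos: [0.5264, 0.0214, 0.2052]
eef_rot: [-3.141, 0.0, 1.492]
force: [0.6, -0.8, 0.0]
grip_width: 0.0005
grip_force: 0.0
```

Run:
```python
from h import *
togo(-.0646,.236,.15,12.5)
snap('wrist','w1.png')
m=ctrl.camera_model('wrist')
K=np.array(m['intrinsics'])
for p in [(*w(-.057,.202),.015),(*w(-.0326,.367),.015)]:
    print(cv2.projectPoints(np.array([p]),np.array(m['rvec'],float),np.array(m['tvec'],float),K,None)[0].ravel())
```

```text
t 2.4 tray [-0.0618  0.2387] [0.5264 0.0214 0.2052] rot [-3.141  0.     1.492]
shift now [-0.002  -0.0033  0.0552] turn [-0.     0.    -0.006] shift after turn [-0.002  -0.0033  0.0552] grip 0.0005439582251037057
[278.24311824 229.18824612]
[337.53919879  78.41566682]
```

View pics/w1.png

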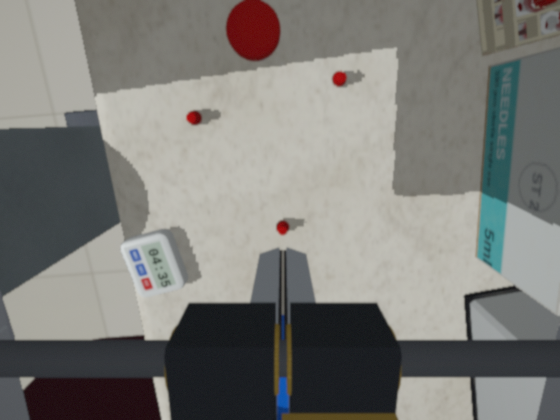

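The wrist view shows S2 at (282,228), S1 at (339,78), S3 at (194,118) and the cup lid at (253,29). These are close to the predicted pixels.

Run:
```python
from h import *
for n,p,z in [('S1',(339,78),.015),('S2',(282.5,227.5),.015),('S3',(194,118),.015),('cup',(253,29),.05),('timer',(153,264),.018)]:
    q=ray('wrist',[p],z)[0]; print(n,q.round(4),tr(q).round(4))
```

```text
S1 [0.5927 0.1362 0.015 ] [-0.0313  0.3677]
S2 [ 0.5253 -0.0136  0.015 ] [-0.0528  0.2049]
S3 [0.4445 0.1093 0.015 ] [-0.1655  0.2994]
cup [0.5144 0.1781 0.05  ] [-0.1183  0.3853]
timer [ 0.3767 -0.0444  0.018 ] [-0.1863  0.1327]
```

>>> {"name": "jog_arm", "arguments": {"motion": [[0,0,0.048,0,0,0,-1],[0,0,0.048,0,0,0,-1],[0,0,0.048,0,0,0,-1],[0,0,0.04,0,0,0,-1],[0,0,0.017,0,0,0,-1]]}}

```text
time_s: 2.95
ee_pos: [0.5236, 0.0196, 0.0006]
eef_rot: [-3.136, 0.0, 1.492]
force: [0.3, 0.2, 0.1]
grip_width: 0.0002
grip_force: 0.0
```

>>> {"name": "jog_arm", "arguments": {"motion": [[-0.004,0,0,0,0,0,-1],[-0.004,0,0,0,0,0,-1],[-0.004,0,0,0,0,0,-1],[-0.004,0,0,0,0,0,-1],[-0.005,0,0,0,0,0,-1]]}}

```text
time_s: 3.45
ee_pos: [0.5243, -0.0017, 0.0048]
eef_rot: [3.141, -0.0, 1.492]
force: [0.4, -0.0, 1.8]
grip_width: 0.0008
grip_force: 0.1
```

>>> {"name": "jog_arm", "arguments": {"motion": [[-0.006,0,0,0,0,0,-1],[-0.006,0,0,0,0,0,-1],[-0.006,0,0,0,0,0,-1],[-0.006,0,0,0,0,0,-1],[-0.006,0,0,0,0,0,-1]]}}

```text
time_s: 3.95
ee_pos: [0.5217, -0.0318, 0.0044]
eef_rot: [-3.142, -0.0, 1.492]
force: [0.5, 0.2, 0.6]
grip_width: 0.0005
grip_force: 0.1
```

```bash
cat >> h.py <<'E'
def reds(n,f,z=.012):
    im=snap(n,f); h=cv2.cvtColor(im,cv2.COLOR_RGB2HSV)
    k=(((h[...,0]<8)|(h[...,0]>172))&(h[...,1]>150)&(h[...,2]>45)).astype(np.uint8)
    c=cv2.connectedComponentsWithStats(k)
    for a,q in zip(c[2][1:],c[3][1:]):
        if 4<=a[4]<900:
            p=ray(n,[q],z)[0]
            if abs(tr(p)[0])<.22 and -.1<tr(p)[1]<.45: print(n,q.round(1),'area',a[4],'tray',tr(p).round(4))
E
python3 - <<'E'
from h import *
togo(-.01,-.01,.0055)
reds('top','t2.png');reds('scene','s2.png')
E
```

```text
t 3.95 tray [-0.051   0.1864] [ 0.5217 -0.0318  0.0044] rot [-3.142 -0.     1.492]
shift now [-0.2006 -0.0013 -0.0011] turn [0. 0. 0.] shift after turn [-0.2006 -0.0013 -0.0011] grip 0.0005328813623281054
top [248.9 175.4] area 15 tray [-0.0333  0.3664]
top [231.8 202.8] area 235 tray [-0.1173  0.3886]
top [258.5 231.3] area 14 tray [-0.1703  0.2986]
scene [245.3 213. ] area 17 tray [-0.0341  0.364 ]
scene [244.5 229.1] area 260 tray [-0.0887  0.3762]
scene [286.9 248.2] area 28 tray [-0.1707  0.2951]
```

Run:
```python
import cv2
im=cv2.imread('pics/s2.png')[140:290,200:420]
cv2.imwrite('pics/c2.png',cv2.resize(im,None,fx=3.6,fy=3.6,interpolation=cv2.INTER_CUBIC))
```

```text
(no output)
```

View pics/c2.png

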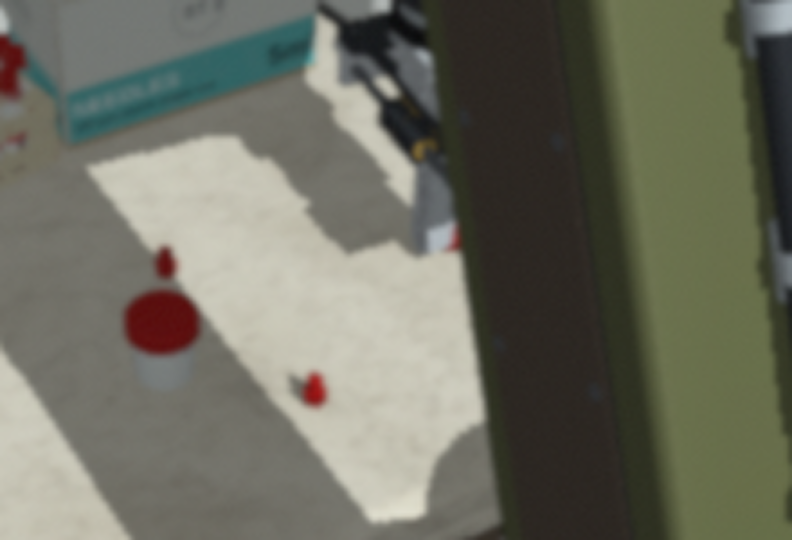

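The crop shows S2 upright against the far side of the fingertips at (455,238). I'll keep pushing.

>>> {"name": "jog_arm", "arguments": {"motion": [[-0.006,0,0,0,0,0,-1],[-0.006,0,0,0,0,0,-1],[-0.006,0,0,0,0,0,-1],[-0.006,0,0,0,0,0,-1],[-0.006,0,0,0,0,0,-1]]}}

```text
time_s: 4.55
ee_pos: [0.5194, -0.0617, 0.0044]
eef_rot: [-3.142, 0.0, 1.492]
force: [0.6, -1.0, -0.1]
grip_width: 0.0003
grip_force: 0.0
```

>>> {"name": "jog_arm", "arguments": {"motion": [[-0.006,0,0,0,0,0,-1],[-0.006,0,0,0,0,0,-1],[-0.006,0,0,0,0,0,-1],[-0.006,0,0,0,0,0,-1],[-0.006,0,0,0,0,0,-1]]}}

```text
time_s: 5.05
ee_pos: [0.517, -0.0915, 0.0045]
eef_rot: [3.142, -0.0, 1.492]
force: [-0.3, -0.6, 0.1]
grip_width: 0.0003
grip_force: 0.0
```

>>> {"name": "jog_arm", "arguments": {"motion": [[-0.006,0,0,0,0,0,-1],[-0.006,0,0,0,0,0,-1],[-0.006,0,0,0,0,0,-1],[-0.006,0,-0.0005,0,0,0,-1],[-0.006,0,-0.0005,0,0,0,-1]]}}

```text
time_s: 5.55
ee_pos: [0.5147, -0.1215, 0.0055]
eef_rot: [3.142, -0.0, 1.492]
force: [0.4, -0.6, 1.0]
grip_width: 0.0006
grip_force: 0.0
```

>>> {"name": "jog_arm", "arguments": {"motion": [[-0.006,0,-0.0005,0,0,0,-1],[-0.006,0,0,0,0,0,-1],[-0.006,0,0,0,0,0,-1],[-0.006,0,0,0,0,0,-1],[-0.006,0,0,0,0,0,-1]]}}

```text
time_s: 6.05
ee_pos: [0.5123, -0.1514, 0.0059]
eef_rot: [-3.142, -0.0, 1.492]
force: [-0.7, -0.1, -0.5]
grip_width: 0.0004
grip_force: 0.1
```

>>> {"name": "jog_arm", "arguments": {"motion": [[-0.006,0,0,0,0,0,-1],[-0.006,0,0,0,0,0,-1],[-0.006,0,0,0,0,0,-1],[-0.006,0,0,0,0,0,-1],[-0.006,0,0,0,0,0,-1]]}}

```text
time_s: 6.55
ee_pos: [0.5099, -0.1813, 0.0059]
eef_rot: [3.142, -0.0, 1.492]
force: [-0.4, 0.5, -0.1]
grip_width: 0.0006
grip_force: 0.1
```

>>> {"name": "jog_arm", "arguments": {"motion": [[-0.006,0,0,0,0,0,-1],[-0.006,0,0,0,0,0,-1],[-0.005,0,0,0,0,0,-1],[-0.003,0,0,0,0,0,-1],[-0.001,0,0,0,0,0,-1]]}}

```text
time_s: 7.05
ee_pos: [0.5082, -0.202, 0.0059]
eef_rot: [-3.142, -0.0, 1.491]
force: [-0.7, -0.0, 0.5]
grip_width: 0.0002
grip_force: 0.1
```

Run:
```python
from h import *
reds('top','t3.png'); reds('scene','s3.png')
togo(-.039,.408,.15,10.4)
```

```text
top [248.8 175.3] area 16 tray [-0.0331  0.3668]
top [231.9 202.7] area 236 tray [-0.117   0.3886]
top [258.5 231.3] area 14 tray [-0.1703  0.2986]
scene [245.6 213. ] area 22 tray [-0.0341  0.3633]
scene [244.6 229. ] area 263 tray [-0.0886  0.376 ]
scene [286.9 248.2] area 28 tray [-0.1707  0.2951]
t 7.15 tray [-0.0151  0.0198] [ 0.5083 -0.2017  0.0059] rot [-3.142 -0.     1.492]
shift now [ 0.3846  0.0584 -0.1441] turn [-0.    -0.     0.031] shift after turn [ 0.3862  0.0465 -0.1441] grip 0.00042855880824395375
```

>>> {"name": "jog_arm", "arguments": {"motion": [[0.01,0,0,0,0,0.031,-1],[0,0,-0.04,0,0,0,-1],[0.02,0,-0.05,0,0,0,-1],[0.04,0.005,-0.03,0,0,0,-1],[0.045,0.006,0,0,0,0,-1]]}}

```text
time_s: 7.65
ee_pos: [0.5332, -0.0898, 0.1268]
eef_rot: [3.134, 0.001, 1.459]
force: [0.8, 0.5, -0.2]
grip_width: 0.0007
grip_force: 0.0
```

>>> {"name": "jog_arm", "arguments": {"motion": [[0.048,0.006,0,0,0,0,-1],[0.048,0.006,0,0,0,0,-1],[0.048,0.006,0,0,0,0,-1],[0.048,0.006,0,0,0,0,-1],[0.048,0.006,0,0,0,0,-1]]}}

```text
time_s: 8.15
ee_pos: [0.5875, 0.1474, 0.1223]
eef_rot: [3.141, -0.0, 1.461]
force: [-0.2, -0.2, -0.2]
grip_width: 0.0005
grip_force: 0.0
```

Run:
```python
from h import *
togo(-.039,.406,.012,10.4)
reds('top','t4.png'); reds('scene','s4.png')
```

```text
t 8.15 tray [-0.0395  0.3769] [0.5875 0.1474 0.1223] rot [ 3.141 -0.     1.461]
shift now [0.0285 0.0057 0.1103] turn [ 0. -0.  0.] shift after turn [0.0285 0.0057 0.1103] grip 0.0005187046347341395
top [381.  205.8] area 21 tray [-0.0134  0.0058]
scene [245.4 212.8] area 21 tray [-0.0335  0.3636]
scene [244.6 229.1] area 256 tray [-0.0889  0.3759]
scene [286.9 248.2] area 28 tray [-0.1707  0.2951]
```

>>> {"name": "jog_arm", "arguments": {"motion": [[0.0285,0.006,0,0,0,0,-1],[0,0,0.045,0,0,0,-1],[0,0,0.045,0,0,0,-1],[0,0,0.02,0,0,0,-1],[0,0,0.004,0,0,0,-1]]}}

```text
time_s: 8.75
ee_pos: [0.595, 0.172, 0.0054]
eef_rot: [-3.137, 0.002, 1.461]
force: [-0.2, 0.7, -0.5]
grip_width: 0.0002
grip_force: 0.0
```

>>> {"name": "jog_arm", "arguments": {"motion": [[0,0,0.002,0,0,0,-1],[0,0,0.0015,0,0,0,-1]]}}

```text
time_s: 8.95
ee_pos: [0.5974, 0.1727, 0.0063]
eef_rot: [3.139, -0.001, 1.461]
force: [0.4, -0.0, 0.3]
grip_width: 0.0001
grip_force: 0.0
```

Run:
```python
from h import *
reds('scene','s5.png')
togo(.035,.016,.0045)
```

```text
scene [245.4 212.8] area 21 tray [-0.0335  0.3636]
scene [244.6 229.1] area 258 tray [-0.0889  0.3759]
scene [286.9 248.2] area 28 tray [-0.1707  0.2951]
t 9.0 tray [-0.0374  0.4041] [0.5973 0.1728 0.0061] rot [ 3.140e+00 -1.000e-03  1.461e+00]
shift now [-0.3948  0.0012  0.0013] turn [0. 0. 0.] shift after turn [-0.3948  0.0012  0.0013] grip 0.0006080208094489572
```

>>> {"name": "jog_arm", "arguments": {"motion": [[-0.004,0,0.0005,0,0,0,-1],[-0.004,0,0.0005,0,0,0,-1],[-0.005,0,0.0003,0,0,0,-1],[-0.006,0,0,0,0,0,-1],[-0.007,0,0,0,0,0,-1]]}}

```text
time_s: 9.5
ee_pos: [0.5937, 0.1463, 0.0035]
eef_rot: [3.142, -0.0, 1.461]
force: [1.0, 0.0, -0.6]
grip_width: 0.0006
grip_force: 0.0
```

>>> {"name": "jog_arm", "arguments": {"motion": [[-0.007,0,0,0,0,0,-1],[-0.007,0,0,0,0,0,-1],[-0.007,0,0,0,0,0,-1],[-0.007,0,0,0,0,0,-1],[-0.007,0,0,0,0,0,-1]]}}

```text
time_s: 10.0
ee_pos: [0.5898, 0.1115, 0.0034]
eef_rot: [-3.142, -0.0, 1.461]
force: [-0.8, -0.3, -0.3]
grip_width: 0.0004
grip_force: 0.1
```

>>> {"name": "jog_arm", "arguments": {"motion": [[-0.007,0,0,0,0,0,-1],[-0.007,0,0,0,0,0,-1],[-0.007,0,0,0,0,0,-1],[-0.007,0,0,0,0,0,-1],[-0.007,0,0,0,0,0,-1]]}}

```text
time_s: 10.5
ee_pos: [0.586, 0.0767, 0.0034]
eef_rot: [3.142, -0.0, 1.461]
force: [-0.7, -0.8, 0.2]
grip_width: 0.0006
grip_force: 0.1
```

>>> {"name": "jog_arm", "arguments": {"motion": [[-0.007,0,0,0,0,0,-1],[-0.007,0,0,0,0,0,-1],[-0.007,0,0,0,0,0,-1],[-0.007,0,0,0,0,0,-1],[-0.007,0,0,0,0,0,-1]]}}

```text
time_s: 11.0
ee_pos: [0.5821, 0.042, 0.0034]
eef_rot: [-3.142, -0.0, 1.461]
force: [0.4, 1.2, -0.5]
grip_width: 0.0002
grip_force: 0.1
```

Run:
```python
from h import *
reds('scene','s6.png');reds('top','t6.png');snap('wrist','w6.png')
togo(.035,.016,.0045)
a=cv2.imread('pics/s6.png')[140:290,200:420];b=cv2.imread('pics/w6.png')[150:300,170:390]
cv2.imwrite('pics/c6.png',cv2.resize(np.hstack([a,b]),(800,273),interpolation=cv2.INTER_CUBIC))
```

```text
scene [288.  201.5] area 4 tray [-0.0158  0.2534]
scene [244.2 229.3] area 247 tray [-0.0891  0.3769]
scene [286.9 248.2] area 28 tray [-0.1707  0.2951]
top [231.8 202.7] area 241 tray [-0.117   0.3889]
top [381.  205.7] area 21 tray [-0.0132  0.0061]
t 11.15 tray [-0.0143  0.2746] [0.5822 0.0421 0.0034] rot [-3.142 -0.     1.46 ]
shift now [-0.2633  0.002  -0.0011] turn [0. 0. 0.] shift after turn [-0.2633  0.002  -0.0011] grip 0.0004496955995322471
```

View pics/c6.png

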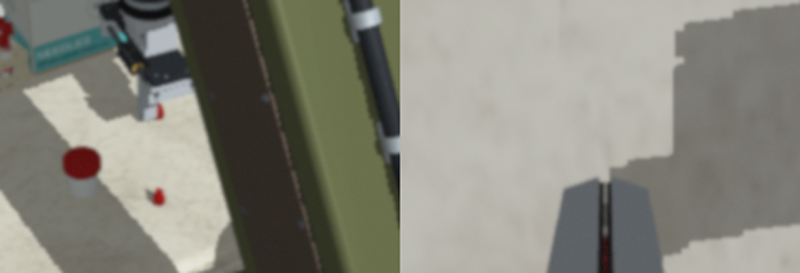

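The stopper is visible at (160,112), still against the front of the fingers. The gap between the fingertips also shows red from it. Continuing.

>>> {"name": "jog_arm", "arguments": {"motion": [[-0.007,0,0,0,0,0,-1],[-0.007,0,0,0,0,0,-1],[-0.007,0,0,0,0,0,-1],[-0.007,0,0,0,0,0,-1],[-0.007,0,0,0,0,0,-1]]}}

```text
time_s: 11.65
ee_pos: [0.5783, 0.0071, 0.0034]
eef_rot: [-3.142, -0.0, 1.461]
force: [-0.2, 0.1, 0.4]
grip_width: 0.0003
grip_force: 0.0
```

>>> {"name": "jog_arm", "arguments": {"motion": [[-0.007,0,0,0,0,0,-1],[-0.007,0,0,0,0,0,-1],[-0.007,0,0,0,0,0,-1],[-0.007,0,0,0,0,0,-1],[-0.007,0,0,0,0,0,-1]]}}

```text
time_s: 12.15
ee_pos: [0.5745, -0.0277, 0.0034]
eef_rot: [-3.142, 0.0, 1.461]
force: [-0.7, -0.4, 0.6]
grip_width: 0.0009
grip_force: 0.0
```

>>> {"name": "jog_arm", "arguments": {"motion": [[-0.007,0,0,0,0,0,-1],[-0.007,0,0,0,0,0,-1],[-0.007,0,0,0,0,0,-1],[-0.007,0,0,0,0,0,-1],[-0.007,0,0,0,0,0,-1]]}}

```text
time_s: 12.65
ee_pos: [0.5706, -0.0624, 0.0034]
eef_rot: [-3.142, -0.0, 1.461]
force: [0.0, 0.1, -0.3]
grip_width: 0.0003
grip_force: 0.0
```

>>> {"name": "jog_arm", "arguments": {"motion": [[-0.007,0,0,0,0,0,-1],[-0.007,0,0,0,0,0,-1],[-0.007,0,0,0,0,0,-1],[-0.007,0,0,0,0,0,-1],[-0.007,0,0,0,0,0,-1]]}}

```text
time_s: 13.15
ee_pos: [0.5668, -0.0972, 0.0034]
eef_rot: [-3.142, 0.0, 1.461]
force: [0.2, -0.7, 0.3]
grip_width: 0.0009
grip_force: 0.0
```

>>> {"name": "jog_arm", "arguments": {"motion": [[-0.007,0,0,0,0,0,-1],[-0.007,0,0,0,0,0,-1],[-0.007,0,-0.0005,0,0,0,-1],[-0.007,0,-0.0005,0,0,0,-1],[-0.007,0,-0.0005,0,0,0,-1]]}}

```text
time_s: 13.65
ee_pos: [0.563, -0.132, 0.005]
eef_rot: [3.142, -0.0, 1.461]
force: [0.4, 0.1, 0.8]
grip_width: 0.0003
grip_force: 0.0
```

>>> {"name": "jog_arm", "arguments": {"motion": [[-0.007,0,-0.0005,0,0,0,-1],[-0.007,0,0,0,0,0,-1],[-0.007,0,0,0,0,0,-1],[-0.007,0,0,0,0,0,-1],[-0.007,0,0,0,0,0,-1]]}}

```text
time_s: 14.15
ee_pos: [0.5591, -0.1668, 0.0054]
eef_rot: [-3.141, -0.0, 1.461]
force: [0.3, 0.6, -0.0]
grip_width: 0.0009
grip_force: 0.1
```

>>> {"name": "jog_arm", "arguments": {"motion": [[-0.007,0,0,0,0,0,-1],[-0.007,0,0,0,0,0,-1],[-0.007,0,0,0,0,0,-1],[-0.007,0,0,0,0,0,-1],[-0.007,0,0,0,0,0,-1]]}}

```text
time_s: 14.65
ee_pos: [0.5553, -0.2016, 0.0054]
eef_rot: [3.142, -0.0, 1.461]
force: [0.8, -0.0, -0.2]
grip_width: 0.0005
grip_force: 0.1
```

>>> {"name": "jog_arm", "arguments": {"motion": [[-0.005,0,0,0,0,0,-1],[-0.004,0,0,0,0,0,-1],[-0.003,0,0,0,0,0,-1],[-0.002,0,0,0,0,0,-1],[-0.001,0,0,0,0,0,-1]]}}

```text
time_s: 15.15
ee_pos: [0.5537, -0.216, 0.0054]
eef_rot: [-3.142, -0.0, 1.461]
force: [-0.1, 0.2, -0.0]
grip_width: 0.0007
grip_force: 0.1
```

>>> {"name": "jog_arm", "arguments": {"motion": [[0.01,0,0,0,0,0,-1],[0,0,-0.03,0,0,0,-1],[0,0,-0.045,0,0,0,-1],[0.02,0,-0.045,0,0,0,-1]]}}

```text
time_s: 15.55
ee_pos: [0.5565, -0.1862, 0.1266]
eef_rot: [-3.141, -0.0, 1.459]
force: [1.4, 0.4, 0.4]
grip_width: 0.0007
grip_force: 0.0
```

Run:
```python
from h import *
togo(-.192,.333,.125,35)
reds('scene','s7.png');reds('top','t7.png')
```

```text
t 15.55 tray [0.0267 0.0485] [ 0.5565 -0.1862  0.1266] rot [-3.141 -0.     1.459]
shift now [ 0.3191 -0.1642  0.0017] turn [-0.001 -0.    -0.431] shift after turn [ 0.3585 -0.0159  0.0016] grip 0.0007133118178621762
scene [244.5 229.1] area 264 tray [-0.0886  0.3761]
scene [286.8 248.3] area 26 tray [-0.171   0.2954]
top [231.7 202.8] area 238 tray [-0.1173  0.389 ]
top [258.5 231.3] area 14 tray [-0.1703  0.2986]
```

>>> {"name": "jog_arm", "arguments": {"motion": [[0,0,0,0,0,-0.144,-1],[0,0,0,0,0,-0.144,-1],[0,0,0,0,0,-0.143,-1],[0.03,-0.002,0,0,0,0,-1],[0.045,-0.002,0,0,0,0,-1]]}}

```text
time_s: 16.15
ee_pos: [0.529, -0.1159, 0.1244]
eef_rot: [-3.141, -0.0, 1.89]
force: [1.9, 0.8, 0.3]
grip_width: 0.0005
grip_force: 0.0
```

>>> {"name": "jog_arm", "arguments": {"motion": [[0.045,-0.002,0,0,0,0,-1],[0.045,-0.002,0,0,0,0,-1],[0.045,-0.002,0,0,0,0,-1],[0.045,-0.002,0,0,0,0,-1],[0.045,-0.002,0,0,0,0,-1]]}}

```text
time_s: 16.65
ee_pos: [0.4477, 0.0961, 0.125]
eef_rot: [-3.141, -0.0, 1.892]
force: [1.0, -0.2, 0.0]
grip_width: 0.0003
grip_force: 0.0
```

>>> {"name": "jog_arm", "arguments": {"motion": [[0.035,-0.002,0,0,0,0,-1],[0.015,0,0,0,0,0,-1],[0,0,0,0,0,0,-1]]}}

```text
time_s: 16.95
ee_pos: [0.4303, 0.1428, 0.125]
eef_rot: [-3.141, -0.0, 1.895]
force: [1.3, 0.2, -0.1]
grip_width: 0.0005
grip_force: 0.0
```

Run:
```python
from h import *
togo(-.192,.333,.0045,35)
reds('top','t8.png')
```

```text
t 16.95 tray [-0.1887  0.3274] [0.4303 0.1428 0.125 ] rot [-3.141 -0.     1.895]
shift now [0.0065 0.0006 0.1205] turn [-0.    -0.     0.005] shift after turn [0.0065 0.0005 0.1205] grip 0.00046537570356081976
top [386. 189.] area 21 tray [0.0342 0.0047]
top [381.1 205.7] area 20 tray [-0.013   0.0058]
top [257.8 231.2] area 5 tray [-0.1706  0.3004]
```

>>> {"name": "jog_arm", "arguments": {"motion": [[0.0065,0,0.03,0,0,0,-1],[0,0,0.045,0,0,0,-1],[0,0,0.03,0,0,0,-1],[0,0,0.01,0,0,0,-1],[0,0,0.004,0,0,0,-1]]}}

```text
time_s: 17.5
ee_pos: [0.4293, 0.1465, 0.0059]
eef_rot: [-3.14, -0.0, 1.891]
force: [0.5, 0.4, 0.3]
grip_width: 0.0006
grip_force: 0.0
```

>>> {"name": "jog_arm", "arguments": {"motion": [[0,0,0.0015,0,0,0,-1],[-0.004,0,0,0,0,0,-1],[-0.004,0,0,0,0,0,-1],[-0.005,0,0,0,0,0,-1],[-0.005,0,0,0,0,0,-1]]}}

```text
time_s: 18.0
ee_pos: [0.4354, 0.1296, 0.0054]
eef_rot: [3.141, 0.0, 1.892]
force: [0.2, -0.3, 0.0]
grip_width: 0.0007
grip_force: 0.0
```

>>> {"name": "jog_arm", "arguments": {"motion": [[-0.006,0,0,0,0,0,-1],[-0.007,0,0,0,0,0,-1],[-0.007,0,0,0,0,0,-1],[-0.007,0,0,0,0,0,-1],[-0.007,0,0,0,0,0,-1]]}}

```text
time_s: 18.5
ee_pos: [0.4459, 0.0972, 0.0049]
eef_rot: [-3.142, -0.0, 1.892]
force: [0.8, -0.3, -0.3]
grip_width: 0.0003
grip_force: 0.1
```

>>> {"name": "jog_arm", "arguments": {"motion": [[-0.007,0,0,0,0,0,-1],[-0.007,0,0,0,0,0,-1],[-0.007,0,0,0,0,0,-1],[-0.007,0,0,0,0,0,-1],[-0.007,0,0,0,0,0,-1]]}}

```text
time_s: 19.0
ee_pos: [0.4569, 0.0641, 0.0049]
eef_rot: [3.142, -0.0, 1.892]
force: [0.2, 0.1, 0.4]
grip_width: 0.0008
grip_force: 0.1
```

Run:
```python
from h import *
reds('scene','s9.png');reds('top','t9.png')
togo(-.051,.131,.0045)
a=cv2.imread('pics/s9.png')[160:310,200:420]
cv2.imwrite('pics/c9.png',cv2.resize(a,None,fx=3,fy=3,interpolation=cv2.INTER_CUBIC))
```

```text
scene [244.3 229.2] area 249 tray [-0.089   0.3766]
top [386.  189.1] area 20 tray [0.034  0.0045]
top [231.9 202.7] area 238 tray [-0.117   0.3887]
top [380.9 205.8] area 22 tray [-0.0135  0.0062]
top [327.8 259.8] area 4 tray [-0.1908  0.1031]
t 19.1 tray [-0.1405  0.2595] [0.457  0.0639 0.0049] rot [3.142 0.    1.891]
shift now [-0.1565 -0.0005  0.0004] turn [0. 0. 0.] shift after turn [-0.1565 -0.0005  0.0004] grip 0.0005602017484469764
```

View pics/c9.png

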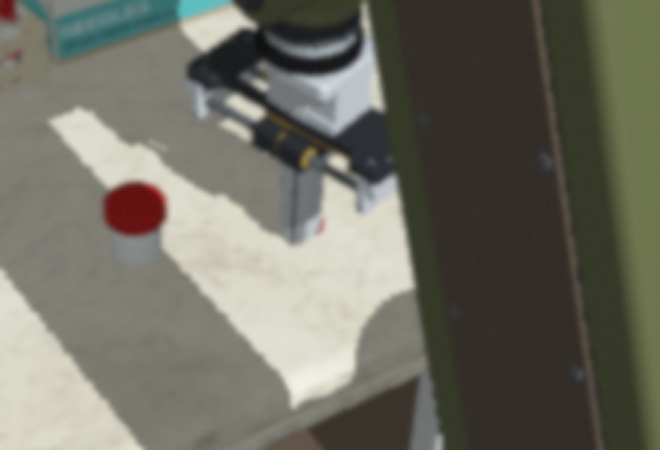

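S3 shows at (322,226), ahead of the fingertips. Continuing to the turning point in front of the mouth.

>>> {"name": "jog_arm", "arguments": {"motion": [[-0.007,0,0,0,0,0,-1],[-0.007,0,0,0,0,0,-1],[-0.007,0,0,0,0,0,-1],[-0.007,0,0,0,0,0,-1],[-0.007,0,0,0,0,0,-1]]}}

```text
time_s: 19.6
ee_pos: [0.468, 0.0308, 0.0049]
eef_rot: [3.142, 0.0, 1.892]
force: [0.1, -0.1, -0.4]
grip_width: 0.0003
grip_force: 0.0
```

>>> {"name": "jog_arm", "arguments": {"motion": [[-0.007,0,0,0,0,0,-1],[-0.007,0,0,0,0,0,-1],[-0.007,0,0,0,0,0,-1],[-0.007,0,0,0,0,0,-1],[-0.007,0,0,0,0,0,-1]]}}

```text
time_s: 20.1
ee_pos: [0.479, -0.0024, 0.0049]
eef_rot: [-3.142, -0.0, 1.892]
force: [0.1, 0.4, -0.3]
grip_width: 0.0003
grip_force: 0.0
```

>>> {"name": "jog_arm", "arguments": {"motion": [[-0.007,0,0,0,0,0,-1],[-0.007,0,0,0,0,0,-1],[-0.007,0,0,0,0,0,-1],[-0.007,0,0,0,0,0,-1],[-0.007,0,0,0,0,0,-1]]}}

```text
time_s: 20.6
ee_pos: [0.4901, -0.0356, 0.0049]
eef_rot: [-3.142, -0.0, 1.892]
force: [0.3, -0.6, 1.1]
grip_width: 0.0006
grip_force: 0.0
```

>>> {"name": "jog_arm", "arguments": {"motion": [[-0.007,0,0,0,0,0,-1],[-0.007,0,0,0,0,0,-1],[-0.007,0,0,0,0,0,-1],[-0.007,0,0,0,0,0,-1],[-0.007,0,0,0,0,0,-1]]}}

```text
time_s: 21.1
ee_pos: [0.5011, -0.0688, 0.0049]
eef_rot: [-3.142, -0.0, 1.892]
force: [-0.8, 0.1, 0.2]
grip_width: 0.0005
grip_force: 0.0
```

>>> {"name": "jog_arm", "arguments": {"motion": [[-0.005,0,0,0,0,0,-1],[-0.004,0,0,0,0,0,-1],[-0.003,0,0,0,0,0,-1],[-0.002,0,0,0,0,0,-1],[-0.001,0,0,0,0,0,-1]]}}

```text
time_s: 21.6
ee_pos: [0.5057, -0.0825, 0.0049]
eef_rot: [-3.142, -0.0, 1.892]
force: [-0.1, -0.0, 0.6]
grip_width: 0.0007
grip_force: 0.0
```

>>> {"name": "jog_arm", "arguments": {"motion": [[0.01,0,0,0,0,0,-1],[0.02,0,-0.03,0,0,0,-1],[0.045,0,-0.045,0,0,0.15,-1],[0.045,0,-0.045,0,0,0.15,-1],[0.045,0,0,0,0,0.15,-1]]}}

```text
time_s: 22.1
ee_pos: [0.4793, 0.0564, 0.1097]
eef_rot: [3.135, -0.001, 1.451]
force: [1.0, -0.0, -0.2]
grip_width: 0.0006
grip_force: 0.0
```

>>> {"name": "jog_arm", "arguments": {"motion": [[0,0,0,0,0,0.15,-1],[0,0,0,0,0,0,-1]]}}

```text
time_s: 22.3
ee_pos: [0.4779, 0.0561, 0.1056]
eef_rot: [3.141, -0.0, 1.307]
force: [-0.1, 0.0, 0.4]
grip_width: 0.0005
grip_force: 0.0
```

Run:
```python
from h import *
reds('top','t10.png');reds('scene','s10.png');reds('wrist','w10.png')
togo(-.042,.16,.0045,0)
```

```text
top [386.  189.1] area 20 tray [0.034  0.0045]
top [231.8 202.7] area 237 tray [-0.117   0.3887]
top [335.8 204.6] area 16 tray [-0.0441  0.122 ]
top [381.  205.7] area 21 tray [-0.0132  0.0061]
scene [343.2 201.4] area 12 tray [-0.0459  0.1198]
scene [244.3 229.2] area 249 tray [-0.089   0.3766]
t 22.45 tray [-0.1175  0.2566] [0.4781 0.0545 0.1052] rot [-3.141  0.     1.311]
shift now [-0.0989  0.0725  0.1007] turn [-0.     0.     0.032] shift after turn [-0.0966  0.0755  0.1007] grip 0.0003329868738952992
```

>>> {"name": "jog_arm", "arguments": {"motion": [[0,0,0,0,0,0.032,-1],[-0.032,0.026,0,0,0,0,-1],[-0.032,0.026,0,0,0,0,-1],[-0.032,0.026,0,0,0,0,-1],[0,0,0.03,0,0,0,-1]]}}

```text
time_s: 22.95
ee_pos: [0.5279, -0.0645, 0.0777]
eef_rot: [3.135, -0.0, 1.274]
force: [1.6, -0.8, -1.1]
grip_width: 0.0001
grip_force: 0.0
```

>>> {"name": "jog_arm", "arguments": {"motion": [[0,0,0.03,0,0,0,-1],[0,0,0.025,0,0,0,-1],[0,0,0.01,0,0,0,-1],[0,0,0.003,0,0,0,-1],[0,0,0.001,0,0,0,-1]]}}

```text
time_s: 23.45
ee_pos: [0.5254, -0.0601, 0.007]
eef_rot: [3.141, -0.0, 1.276]
force: [-0.5, -1.0, 0.9]
grip_width: 0.0001
grip_force: 0.0
```

Run:
```python
from h import *
togo(-.044,.021,.0045,0)
```

```text
t 23.45 tray [-0.0394  0.1604] [ 0.5254 -0.0601  0.007 ] rot [ 3.141 -0.     1.276]
shift now [-0.1394 -0.0042  0.0025] turn [ 0.001 -0.    -0.003] shift after turn [-0.1394 -0.0046  0.0025] grip 0.00014379789576325972
```

>>> {"name": "jog_arm", "arguments": {"motion": [[0,-0.004,0.001,0,0,0,-1],[-0.004,0,0.001,0,0,0,-1],[-0.004,0,0,0,0,0,-1],[-0.005,0,0,0,0,0,-1],[-0.005,0,0,0,0,0,-1]]}}

```text
time_s: 23.95
ee_pos: [0.516, -0.0764, 0.0047]
eef_rot: [3.141, -0.0, 1.275]
force: [0.2, 0.2, 0.2]
grip_width: 0.0003
grip_force: 0.0
```

>>> {"name": "jog_arm", "arguments": {"motion": [[-0.006,0,0,0,0,0,-1],[-0.006,0,0,0,0,0,-1],[-0.006,0,0,0,0,0,-1],[-0.006,0,0,0,0,0,-1],[-0.006,0,0,0,0,0,-1]]}}

```text
time_s: 24.45
ee_pos: [0.5071, -0.1051, 0.0044]
eef_rot: [-3.142, 0.0, 1.275]
force: [0.3, -0.8, 0.7]
grip_width: 0.0007
grip_force: 0.1
```

>>> {"name": "jog_arm", "arguments": {"motion": [[-0.006,0,0,0,0,0,-1],[-0.006,0,0,0,0,0,-1],[-0.006,0,0,0,0,0,-1],[-0.006,0,0,0,0,0,-1],[-0.006,0,0,0,0,0,-1]]}}

```text
time_s: 24.95
ee_pos: [0.4984, -0.1338, 0.0045]
eef_rot: [3.142, -0.0, 1.275]
force: [-0.5, 0.9, -0.7]
grip_width: 0.0006
grip_force: 0.1
```

>>> {"name": "jog_arm", "arguments": {"motion": [[-0.006,0,0,0,0,0,-1],[-0.006,0,0,0,0,0,-1],[-0.006,0,0,0,0,0,-1],[-0.006,0,0,0,0,0,-1],[-0.006,0,0,0,0,0,-1]]}}

```text
time_s: 25.45
ee_pos: [0.4896, -0.1625, 0.0044]
eef_rot: [-3.142, -0.0, 1.275]
force: [-0.2, -0.1, 0.1]
grip_width: 0.0003
grip_force: 0.0
```

>>> {"name": "jog_arm", "arguments": {"motion": [[-0.006,0,0,0,0,0,-1],[-0.006,0,0,0,0,0,-1],[-0.006,0,0,0,0,0,-1],[-0.006,0,0,0,0,0,-1],[-0.004,0,0,0,0,0,-1]]}}

```text
time_s: 25.95
ee_pos: [0.4815, -0.1893, 0.0044]
eef_rot: [-3.142, 0.0, 1.275]
force: [-0.2, 0.4, -0.5]
grip_width: 0.0003
grip_force: 0.0
```

>>> {"name": "jog_arm", "arguments": {"motion": [[-0.002,0,0,0,0,0,-1],[-0.001,0,0,0,0,0,-1],[0.008,0,0,0,0,0,-1],[0,0,-0.03,0,0,0,-1],[0,0,-0.045,0,0,0,-1]]}}

```text
time_s: 26.45
ee_pos: [0.482, -0.1826, 0.0784]
eef_rot: [-3.137, -0.001, 1.276]
force: [0.3, -0.7, 0.1]
grip_width: 0.0006
grip_force: 0.0
```

>>> {"name": "jog_arm", "arguments": {"motion": [[0.04,0,-0.045,0,0,0,-1],[0.045,0,-0.03,0,0,0,-1],[0.045,0,0,0,0,0,-1],[0.045,0,0,0,0,0,-1],[0.03,0,0,0,0,0,-1]]}}

```text
time_s: 26.95
ee_pos: [0.5401, 0.0057, 0.1448]
eef_rot: [3.141, -0.0, 1.277]
force: [-0.4, -0.1, -0.3]
grip_width: 0.0004
grip_force: 0.0
```

Run:
```python
from h import *
reds('top','t11.png');togo(0,0,0)
a=cv2.imread('pics/t11.png')[150:275,220:425]
cv2.imwrite('pics/c11.png',cv2.resize(a,None,fx=3.9,fy=3.9,interpolation=cv2.INTER_CUBIC))
```

```text
top [386.  189.1] area 20 tray [0.034  0.0045]
top [231.8 202.8] area 237 tray [-0.1174  0.3888]
top [381.  205.7] area 21 tray [-0.0132  0.0061]
top [377.2 217.5] area 18 tray [-0.0465  0.0075]
t 27.0 tray [-0.0443  0.2304] [0.5408 0.0084 0.1447] rot [ 3.141e+00 -1.000e-03  1.279e+00]
shift now [-0.2305  0.0444  0.1444] turn [0. 0. 0.] shift after turn [-0.2305  0.0444  0.1444] grip 0.0007818013899331502
```

View pics/c11.png

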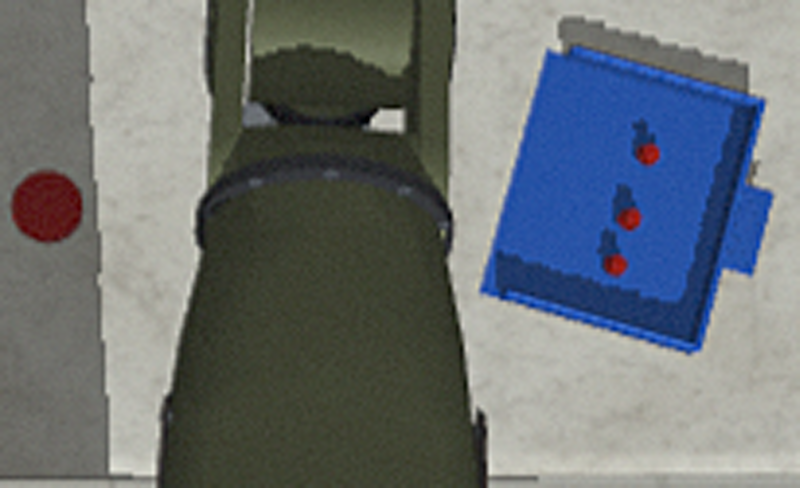

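All three stoppers stand on the tray floor, at crop (648,154), (628,218) and (615,265). The cup is unmoved at (47,207), and the hand is clear at z = 0.145 m.

>>> {"name": "jog_arm", "arguments": {"motion": [[0,0,-0.03,0,0,0,-1],[0,0,0,0,0,0,-1],[0,0,0,0,0,0,-1]]}}

```text
time_s: 27.3
ee_pos: [0.5398, 0.0029, 0.1747]
eef_rot: [3.141, -0.0, 1.276]
force: [0.0, -0.2, -0.4]
grip_width: 0.0006
grip_force: 0.0
```

```bash
python3 -c "
from station import ctrl
print(ctrl.hand_in())"
```

```text
the job is handed in; nothing more can be done
None
```

All three stoppers are standing on the tray's flat floor, the hand is clear, and the job was handed in at about 27 s. The cup measured unmoved; the timer and bottle were never approached, but I did not re-measure them at the end.

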